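# Warm plate on, descaler open

## Robot

A 6-joint arm with a two-finger parallel gripper is mounted at the origin on the work surface. World frame = base frame: x ahead of the robot, y to its left, z up, the work surface at z = 0. Lengths are in mm, angles in rad, forces in N, time in s.
With the tool pointing down it reaches from about 375 to 900 mm from the base axis. Payload 3.1 kg.
Tool frame: the origin (TCP) lies between the finger pads; the fingertips stand 17 mm ahead of it and the grasp point (between the pads) lies 2 mm behind it; z points along the fingers, y is the direction in which the jaws open and shut (so a half turn about z gives the same grasp; the last joint's range is limited). The gripper opens to 87 mm and grips with 3 to 60 N. Pads are 19 mm wide; open, the fingers measure 117 mm over their backs; the gripper's body (75 mm by 190 mm) begins 51 mm behind the grasp point.
Start: joints at [1.101, 0.527, 1.433, -0, 1.181, -0.178], TCP at [179.158, 598.748, 219.548] pointing down, gripper open.
Joint ranges: [-3.08, 3.08], [-0.75, 2.2], [0.22, 2.44], [-1.43, 4.57], [0, 2.65], [-2.85, 2.85]. Speed limits (rad/s): [2.79, 2.79, 3.14, 3.14, 3.14, 3.14].

## Interface

Orientations are given as a unit quaternion [x, y, z, w].
In Python, from plant import bot, viewer gives the robot as it stands.
- The arm moves only by the tool servo_tool, never from a script. Its argument "deltas" is a list of rows, each a list of 3 entries, a list of its own where there are three numbers: the shift along the world's x, y, z in mm, then the turn, a rotation vector about the world's x, y, z in degrees, then the closure, from -1 (fully open) to 1 (shut). In form: [[[tx, ty, tz], [rx, ry, rz], fingers], ...]. A call has 1 to 5 rows; each row shifts and turns the commanded pose from where the row before left it; what a row does not reach is not made up. A row lasts 1/10 s, in which the tool goes at most 50 mm and 8.59 degrees, less where a joint would pass 70% of its speed; a pose out of reach is approached as far as the arm can. A call is refused whole if a number of a shift passes 50 or a number of a turn 8.59, either way. A call with a gripper value outside its range is refused whole. The fingers move at their own pace and stop on an object; "force" is the grip in N (left out, the last holds). Time passes only in rows, so rows that do not move let the fingers close. It gives the time, the measured TCP pose, the force and the opening at its end, in the units of the state.
- bot.get_obs(): the state, without advancing time (a new reading comes with each control period).
- viewer.capture(name): name is "side" or "top" or "wrist"; returns (picture, depth): 400x640x3 uint8, red, green, blue; 400x640 float32, mm along the optical axis (not along the pixel's ray), 0 where there is no reading.
- viewer.calibration(name): a dict with "fov_y" (degrees; the focal length in pixels is half the picture's height over the tangent of half this angle, whatever the lens; pixels are square), "cx", "cy" (the principal point, pixels), "k1" (the pictures are not rectified: a ray, as slopes to the right and down, at radius r is drawn at 1 + k1 r^2 times it, then the intrinsics apply), "pose" (4x4, takes a point from camera to world coordinates). Camera axes: x right, y down, z forward; pixel columns grow to the right and rows downward; lengths in mm; the calibration is good to about 2 mm. A picture is of the moment at which its call begins: read the wrist's pose just before it. calibration takes no time and is no camera call; for the wrist camera it gives the pose at the moment of the call.
- bot.sign_off(): hands the job in, once; it reports no verdict.
The state is a dict: "time": time; "qpos": joint angles; "joint_velocities": joint speeds; "joint_torque": joint torques, N m; "ee_pos": TCP position; "tool_rot": TCP orientation; "ft_force": force on the tool from outside, world axes, zero at the start; "torque": the same for the moment, N m; "gripper_width": finger opening in mm.
Only numpy, scipy, OpenCV 4.12 (cv2) and the standard library are available. Lean on these libraries where they do the work, as an engineer would, in place of code of your own. Each camera call takes 0.05 s, during which the arm holds its last target.

## Task

Get ready to descale the kettle: first turn the hotplate's dial until its white pointer stands at the red mark and let go of it. Then open the descaler bottle: press its red safety cap down, keep it pressed while twisting it anticlockwise until it comes free, and lift it off. Finish still holding the cap level in the gripper, still and straight above the bottle, about 10 cm clear of it, without disturbing the kettle, mug or sugar bowl.

Things in the scene. Friction and masses are not known exactly. Their poses are not given: they have to be found in the camera images.
- hotplate: White electric hotplate, fixed, 300 (x) by 220 (y) by 55 mm high; origin at the centre of its underside, z up. It stands on the robot's left or right, turned up to 0.2 rad. The dial is on its top near the robot (110 mm from the centre along its own -x); a kettle stands on the hot disc at the other end (55 mm along +x), its body at least 80 mm from the dial's axis.
- dial (a joint): Angle of the hotplate's dial, rad, 0 to 5; grows as the dial turns clockwise seen from above; it stays where it is left (stiff, about 0.03 N m). At 0 the white pointer points along the hotplate's own -x (to the robot). The red mark is at 1.9; white marks are 0.35 apart. It starts between 0.1 and 1.1.
- dial_grip (a point): Grip point of the dial, on its turning axis, 87.5 mm above the work surface. Grey grip bar 48 mm long by 14 mm thick; its top is 9 mm above this point; the dial's round skirt, 52 mm wide, lies 23 mm below it. The axes turn with the dial: x along the bar (white pointer on the -x half), y across it, z up.
- red_mark (a point): Red mark, a bar 16 mm by 5 mm painted on the hotplate's top, 38 mm from the dial's axis, outside the dial's skirt (flat, cannot be bumped). The other marks are white and shorter. The axes are the hotplate's.
- descaler: Blue plastic descaler bottle, 72 by 88 mm, white neck, in an open steel holder (98 by 114 mm, 60 mm high, foot plate 140 by 160 mm); the holder is fixed; sprung pads let the bottle give up to 6 mm sideways (1.5 N/mm), but it cannot turn or lift. Origin at the centre of the holder's underside, z up. Shoulder 150 mm high, neck bead (35 mm wide) up to 155 mm, shut cap from 168 to 202 mm.
- bottle_mouth (a point): Centre of the bottle's neck end, 191.5 mm above the work surface (hidden inside the shut cap).
- neck_spring (a joint): How far the spring inside the neck is pressed down by the cap, m: 0 with the cap shut, about 0.0065 with the cap pressed fully home, -0.001 with the cap off. About 6 N starts it, about 12 N presses it fully home, where the cap meets a hard stop.
- cap_mid (a point): Centre of the red ribbed safety cap, round, 48 mm across and 34 mm high, 24 to 42 g; this point is half-way up on its axis (185 mm above the work surface when shut). z is the cap's axis, up; x and y turn with the cap. It can be gripped across any diameter.
- cap: The same red cap, origin at the centre of its underside. Unpressed, teeth let it turn only a few degrees. Pressed down at least 4 mm (best fully, 6 mm) it turns anticlockwise seen from above and is free to lift from 50 to 115 degrees of turn, where a stop blocks it; about 80 degrees is best. It never comes off clockwise. As it comes free the spring pushes it up a little.
- kettle_mid (a point): Middle of the steel whistling kettle (148 mm across, 106 mm high to the lid, spout and arched handle up to 190 mm above its foot), 0.9 kg, loose on the hot disc; leave it alone.
- mug_mid (a point): Middle of the clear plastic mug (76 mm across, 95 mm high, handle on one side), loose; leave it alone.
- sugar_mid (a point): Middle of the white lidded sugar bowl (90 mm across, 100 mm high), loose; leave it alone.

How it is judged:
By the outcome, as a careful person would: the job done as asked, in the order asked, and still so for the second after the job is handed in, while the arm keeps its last pose, push and grip.
It also fails if it takes over 72 s, if anything falls off the work surface, if the arm or the gripper's body presses on something with over 40 N, if the wrist force passes 120 N, or if a joint passes its speed limit or range.

## Working session

There is one attempt and no reset: what is moved stays moved. The work goes in short steps, Python scripts to look and compute and a tool call to move; the robot and the scene stay as the last step left them, time stands still between calls to the robot, and variables do not carry over. Pictures are saved under pics/ and viewed, and the job is handed in when it is done.

Besides the shell and the picture viewer there is one more tool, called after "Call:" in YAML: its name, and indented under it one key for each argument. servo_tool: Moves the arm, as the interface text tells. Its arguments: {"type":"object","properties":{"deltas":{"type":"array"},"force":{"type":"number"}},"required":["deltas"]}

```bash
mkdir -p pics; ls; cat > h.py <<'E'
import numpy as np, cv2
from plant import bot, viewer
def cap(n,tag):
    c=viewer.calibration(n); p,d=viewer.capture(n)
    cv2.imwrite(f'pics/{tag}.png',cv2.cvtColor(p,cv2.COLOR_RGB2BGR)); np.savez(f'pics/{tag}.npz',p=p,d=d,pose=c['pose'],fov=c['fov_y'],cx=c['cx'],cy=c['cy'],k1=c['k1'])
    return p,d,c
def load(tag):
    z=np.load(f'pics/{tag}.npz'); return z['p'],z['d'],dict(pose=z['pose'],fov_y=float(z['fov']),cx=float(z['cx']),cy=float(z['cy']),k1=float(z['k1']))
def rays(c,uv):
    f=200/np.tan(np.radians(c['fov_y'])/2)
    K=np.array([[f,0,c['cx']],[0,f,c['cy']],[0,0,1.]])
    s=cv2.undistortPoints(np.array(uv,float).reshape(-1,1,2),K,np.array([c['k1'],0,0,0.]))[:,0]
    return np.c_[s,np.ones(len(s))]
def plane(c,uv,z):
    T=np.array(c['pose']); r=rays(c,uv)@T[:3,:3].T; o=T[:3,3]
    return o+r*((z-o[2])/r[:,2])[:,None]
def depth(c,uv,d):
    T=np.array(c['pose']); u=np.array(uv).astype(int); z=d[u[:,1],u[:,0]]
    return (rays(c,uv)*z[:,None])@T[:3,:3].T+T[:3,3]
E
python3 - <<'E'
from h import *
for n in('side','top','wrist'):
    p,d,c=cap(n,n+'0'); print(n,c['fov_y'],c['cx'],c['cy'],c['k1'],np.round(c['pose'],3).tolist())
o=bot.get_obs();print(o)
E
```

```text
pics
side 55.901393565511974 318.985026016157 200.5815306702364 -0.07744642357640157 [[0.995, -0.05, 0.089, 494.198], [-0.102, -0.529, 0.843, -719.937], [0.005, -0.847, -0.531, 569.185], [0.0, 0.0, 0.0, 1.0]]
top 55.76534365627494 321.7491933171098 204.64827317002417 -0.015135387845954385 [[-0.025, -0.993, 0.113, 485.084], [-1.0, 0.027, 0.014, -13.626], [-0.017, -0.113, -0.994, 1092.491], [0.0, 0.0, 0.0, 1.0]]
wrist 71.39257817391623 317.5228559282391 192.7273936649042 -0.009319962820805045 [[0.286, 0.928, 0.24, 113.825], [0.958, -0.276, -0.073, 618.322], [-0.002, 0.251, -0.968, 384.41], [0.0, 0.0, 0.0, 1.0]]
{'time': 0.15, 'qpos': array([ 1.10148769e+00,  5.28269143e-01,  1.43359425e+00,  1.62901831e-05,
        1.18138949e+00, -1.78514672e-01]), 'joint_velocities': array([ 0.00171904, -0.00397867, -0.00257102, -0.0004037 , -0.0003274 ,
        0.00031265]), 'joint_torque': array([ 5.73847956e-04, -4.40431702e+01, -1.76842833e+01,  6.33544335e-02,
        5.52634452e-02, -9.67020128e-05]), 'ee_pos': array([178.91619314, 598.26379251, 218.79064945]), 'tool_rot': array([ 1.44888251e-01,  9.89447677e-01, -7.84551256e-04, -2.71348272e-04]), 'ft_force': array([0.19323921, 0.46964461, 0.08908869]), 'torque': array([-0.01230302, -0.00561325, -0.01306669]), 'gripper_width': 86.66660221933078}
```

View pics/top0.png

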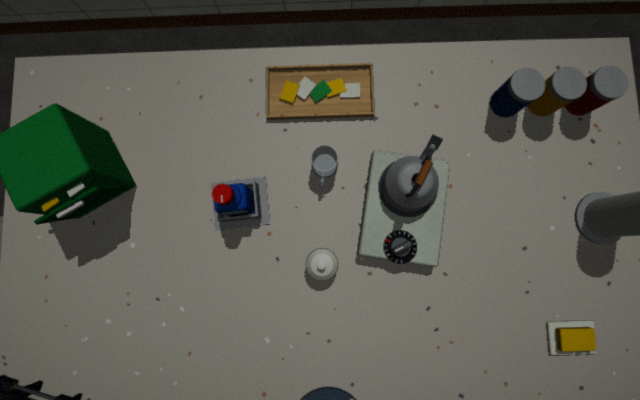

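View pics/side0.png

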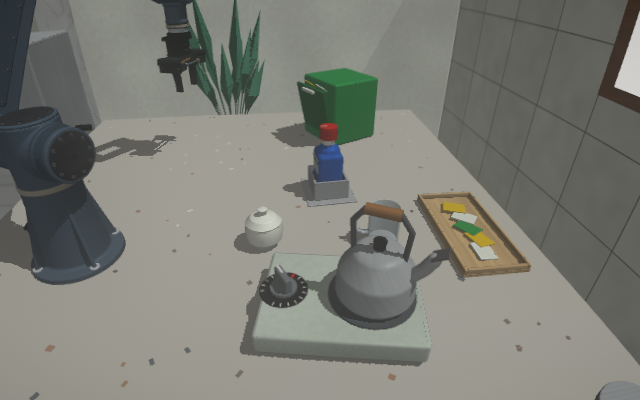

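View pics/wrist0.png

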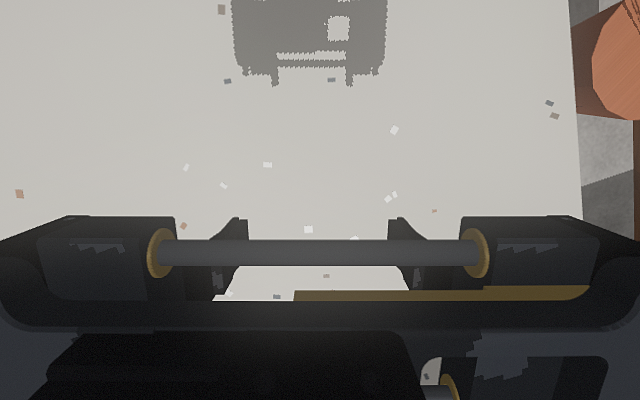

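The top view shows the dial at about (400,247), the red cap at (222,193), the kettle at (409,185), the mug at (324,162) and the sugar bowl at (321,264). Next I'll measure these.

```bash
python3 - <<'E'
from h import *
p,d,c=load('top0')
hsv=cv2.cvtColor(p,cv2.COLOR_RGB2HSV)
red=(((hsv[...,0]<8)|(hsv[...,0]>172))&(hsv[...,1]>120)&(hsv[...,2]>60)).astype(np.uint8)
n,l,s,ce=cv2.connectedComponentsWithStats(red)
for i in range(1,n):
    if s[i,4]>3: print('top red',s[i],ce[i],plane(c,[ce[i]],202)[0].round(1),plane(c,[ce[i]],55)[0].round(1),depth(c,[ce[i]],d)[0].round(1))
for nm,uv in dict(dial=(400,247),kettle=(409,185),mug=(324,162),sugar=(321,264)).items(): print(nm,depth(c,[uv],d)[0].round(1))
# hotplate corners rough
print(plane(c,[(373,151),(449,156),(438,266),(360,258)],55).round(1))
x0,y0,w,h=360,210,80,70
cv2.imwrite('pics/dialtop.png',cv2.resize(cv2.cvtColor(p[y0:y0+h,x0:x0+w],cv2.COLOR_RGB2BGR),None,fx=8,fy=8,interpolation=cv2.INTER_CUBIC))
p,d,c=load('side0')
hsv=cv2.cvtColor(p,cv2.COLOR_RGB2HSV)
red=(((hsv[...,0]<8)|(hsv[...,0]>172))&(hsv[...,1]>120)&(hsv[...,2]>60)).astype(np.uint8)
n,l,s,ce=cv2.connectedComponentsWithStats(red)
for i in range(1,n):
    if s[i,4]>3: print('side red',s[i],ce[i],plane(c,[ce[i]],185)[0].round(1),plane(c,[ce[i]],55)[0].round(1),depth(c,[ce[i]],d)[0].round(1))
x0,y0,w,h=240,240,90,70
cv2.imwrite('pics/dialside.png',cv2.resize(cv2.cvtColor(p[y0:y0+h,x0:x0+w],cv2.COLOR_RGB2BGR),None,fx=8,fy=8,interpolation=cv2.INTER_CUBIC))
E
```

```text
top red [212 184  20  20 300] [221.5        192.84333333] [621.2 238.2 202. ] [643.7 279.7  55. ] [621.2 238.2 202. ]
top red [385 238   5   4  12] [386.91666667 239.83333333] [ 499.3 -151.4  202. ] [ 501.7 -174.2   55. ] [ 501.7 -174.    56.1]
dial [ 481.5 -200.2  100.6]
kettle [ 634.  -218.2  162.8]
mug [734.2  -8.    5.7]
sugar [442.9   6.3  99.9]
[[ 750.4 -146.3   55. ]
 [ 730.1 -357.6   55. ]
 [ 427.7 -308.9   55. ]
 [ 454.5  -99.1   55. ]]
side red [320 123  17  18 255] [328.78431373 131.19215686] [621.6 241.7 185. ] [664.7 567.1  55. ] [618.2 216.5 195.1]
side red [291 273   4   5  12] [292.5        275.16666667] [ 499.1 -311.   185. ] [ 500.8 -172.6   55. ] [ 500.8 -172.6   55. ]
```

View pics/dialtop.png

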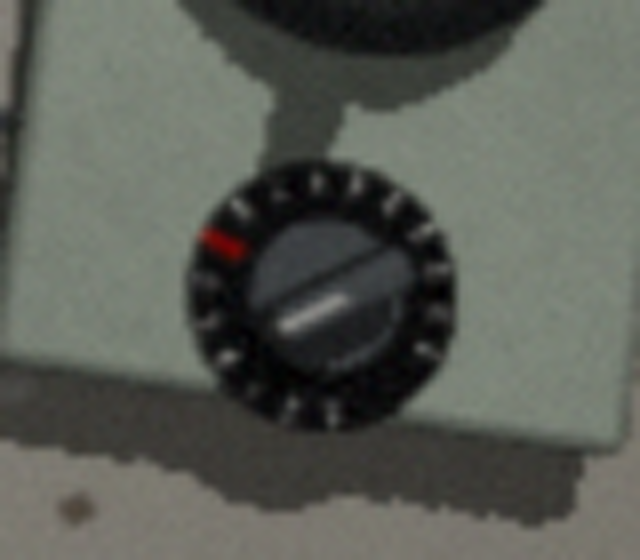

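View pics/dialside.png

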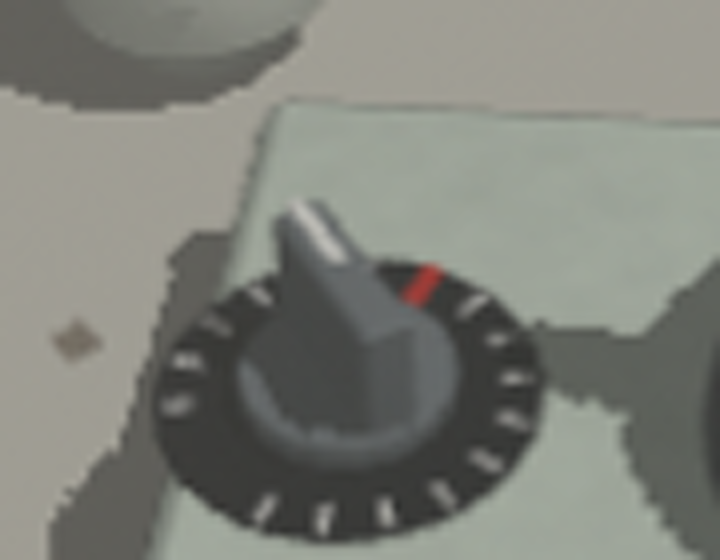

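```bash
python3 - <<'E'
from h import *
def src(uv,x0,y0,k=8): return [((u+.5)/k-.5+x0,(v+.5)/k-.5+y0) for u,v in uv]
p,d,c=load('top0')
t=src([(322,160),(456,295),(322,430),(190,295)],360,210); P=plane(c,t,55); print('disc top',P.round(1).tolist(),P.mean(0).round(1))
ptr=plane(c,src([(280,327),(343,299)],360,210),96.5); v=ptr[0]-ptr[1]; print('ptr',ptr.round(1),np.degrees(np.arctan2(v[1],v[0])))
bar=plane(c,src([(262,320),(400,245)],360,210),96.5);print('bar edge',np.degrees(np.arctan2(*(bar[0]-bar[1])[[1,0]])))
redT=plane(c,src([(205,238),(243,251)],360,210),55);print('red',redT)
p,d,c=load('side0')
t=src([(350,260),(543,375),(345,543),(153,400)],240,240); P=plane(c,t,55);print('disc side',P.round(1).tolist(),P.mean(0).round(1))
ptr=plane(c,src([(298,206),(345,260)],240,240),96.5); v=ptr[0]-ptr[1]; print('ptr',ptr.round(1),np.degrees(np.arctan2(v[1],v[0])))
# hotplate mask points via depth in top view
for tag in('top0','side0'):
    p,d,c=load(tag)
    H,W=d.shape; uu,vv=np.meshgrid(np.arange(W),np.arange(H)); uv=np.c_[uu.ravel(),vv.ravel()]
    X=depth(c,uv,d); m=(abs(X[:,2]-55)<4)&(d.ravel()>0)&(X[:,0]>380)&(X[:,0]<800)&(X[:,1]<-60)&(X[:,1]>-400)
    M=m.reshape(H,W).astype(np.uint8); M=cv2.morphologyEx(M,cv2.MORPH_OPEN,np.ones((3,3)))
    q=X[M.ravel()>0][:,:2].astype(np.float32); print(tag,cv2.minAreaRect(q))
    # cap top
    m=(abs(X[:,2]-202)<3)&(np.hypot(X[:,0]-621,X[:,1]-238)<45)&(d.ravel()>0); q=X[m]; print('cap',len(q),q.mean(0),cv2.minEnclosingCircle(q[:,:2].astype(np.float32)))
    for nm,(a,b,lo,hi) in dict(sug=(443,6,80,95),kett=(634,-218,115,135)).items():
        m=(X[:,2]>lo)&(X[:,2]<hi)&(np.hypot(X[:,0]-a,X[:,1]-b)<90)&(d.ravel()>0);q=X[m]; 
        if len(q): print(nm,cv2.minEnclosingCircle(q[:,:2].astype(np.float32)))
    # mug/handle high points
    m=(X[:,2]>150)&(X[:,2]<260)&(X[:,1]<-60)&(X[:,1]>-380)&(X[:,0]>400)&(X[:,0]<850)&(d.ravel()>0);q=X[m];
    if len(q): print('kettle high',q.min(0),q.max(0))
    # blue bottle
    hsv=cv2.cvtColor(p,cv2.COLOR_RGB2HSV); b=((hsv[...,0]>105)&(hsv[...,0]<125)&(hsv[...,1]>150)).ravel()
    m=b&(np.hypot(X[:,0]-621,X[:,1]-238)<120)&(abs(X[:,2]-150)<5);q=X[m]
    if len(q):print('bottle',q.mean(0),cv2.minAreaRect(q[:,:2].astype(np.float32)))
E
```

```text
disc top [[528.7, -210.6, 55.0], [481.7, -253.9, 55.0], [437.5, -206.2, 55.0], [484.0, -163.6, 55.0]] [ 483.  -208.6   55. ]
ptr [[ 473.  -186.4   96.5]
 [ 481.5 -207.4   96.5]] 112.19565857823972
bar edge 116.67855185799894
red [[ 503.21522351 -169.5221917    55.        ]
 [ 498.46941631 -182.25180021   55.        ]]
disc side [[483.1, -162.1, 55.0], [527.6, -205.9, 55.0], [479.8, -253.6, 55.0], [436.0, -205.6, 55.0]] [ 481.6 -206.8   55. ]
ptr [[ 472.4 -187.8   96.5]
 [ 482.9 -207.    96.5]] 118.52433606870467
top0 ((587.8565063476562, -226.36521911621094), (218.2515411376953, 303.8084716796875), 79.98055267333984)
cap 290 [620.37820541 238.91771149 202.20072867] ((621.6075439453125, 239.19882202148438), 24.473609924316406)
sug ((440.9004211425781, 6.710109710693359), 30.54950714111328)
kett ((649.2501220703125, -234.22154235839844), 70.22644805908203)
kettle high [ 599.88212711 -299.1219362   150.03797728] [ 754.96389167 -185.68675905  251.07295092]
bottle [614.70353324 224.42250619 146.45960747] ((614.8765869140625, 228.62985229492188), (25.220157623291016, 52.58692169189453), 66.1352767944336)
side0 ((586.4178466796875, -226.826171875), (217.97592163085938, 303.2500305175781), 79.87158203125)
cap 109 [617.62823418 235.59831071 202.14584472] ((618.0416259765625, 239.20803833007812), 25.16744041442871)
sug ((440.0072937011719, 2.8415162563323975), 25.900033950805664)
kett ((645.7880859375, -237.93118286132812), 68.48277282714844)
kettle high [ 599.60223681 -300.44470368  150.0018297 ] [ 753.74283445 -191.1249335   247.8782847 ]
bottle [628.33422066 224.90758423 146.43921235] ((631.2677001953125, 226.83636474609375), (35.863990783691406, 11.778230667114258), 44.26124954223633)
```

```bash
python3 - <<'E'
from h import *
D=np.array([481.8,-207.6])
for tag in('top0','side0'):
    p,d,c=load(tag); H,W=d.shape; uu,vv=np.meshgrid(np.arange(W),np.arange(H)); uv=np.c_[uu.ravel(),vv.ravel()]
    X=depth(c,uv,d); ok=d.ravel()>0
    r=np.hypot(*(X[:,:2]-D).T); a=np.degrees(np.arctan2(X[:,1]-D[1],X[:,0]-D[0]))
    for lo in range(60,260,20):
        m=ok&(X[:,2]>lo)&(X[:,2]<lo+20)&(r<220)&(r>50)
        if m.sum()>3:
            i=np.argsort(r*~m*0+np.where(m,r,9e9))[2]; print(tag,lo,r[i].round(),a[i].round(),X[i].round())
E
```

```text
top0 60 71.0 -76.0 [ 498. -276.   61.]
top0 80 98.0 -15.0 [ 577. -232.   82.]
top0 100 99.0 -9.0 [ 580. -223.  104.]
top0 120 102.0 -7.0 [ 583. -221.  126.]
top0 140 115.0 -3.0 [ 597. -214.  140.]
top0 160 126.0 0.0 [ 608. -208.  172.]
top0 180 121.0 -0.0 [ 603. -209.  189.]
top0 200 121.0 -2.0 [ 602. -211.  211.]
top0 220 128.0 -2.0 [ 610. -213.  225.]
top0 240 140.0 -5.0 [ 621. -219.  240.]
side0 60 91.0 -6.0 [ 573. -217.   60.]
side0 80 96.0 -11.0 [ 576. -226.   89.]
side0 100 98.0 -6.0 [ 579. -218.  103.]
side0 120 101.0 -5.0 [ 582. -216.  120.]
side0 140 114.0 -10.0 [ 594. -228.  141.]
side0 160 120.0 -2.0 [ 602. -212.  176.]
side0 180 119.0 -3.0 [ 601. -214.  194.]
side0 200 118.0 -3.0 [ 600. -214.  207.]
side0 220 126.0 -4.0 [ 607. -217.  221.]
side0 240 138.0 -8.0 [ 618. -228.  243.]
```

Call:
servo_tool:
  deltas:
    - [[45,-20,20],[0,0,0],-1]
    - [[45,-25,20],[0,0,0],-1]
    - [[40,-30,20],[0,0,0],-1]
    - [[35,-35,10],[0,0,0],-1]
    - [[30,-40,10],[0,0,0],-1]

```text
time: 0.65
ee_pos: [365.3, 454.6, 295.1]
tool_rot: [0.145, 0.989, 0.0, 0.0]
ft_force: [0.8, -0.1, -1.4]
gripper_width: 86.8
```

Call:
servo_tool:
  deltas:
    - [[25,-45,0],[0,0,-8],-1]
    - [[20,-48,0],[0,0,-8],-1]
    - [[20,-48,0],[0,0,-8],-1]
    - [[15,-48,0],[0,0,-8],-1]
    - [[10,-48,0],[0,0,-8],-1]

```text
time: 1.15
ee_pos: [451.9, 221.8, 294.6]
tool_rot: [0.477, 0.879, 0.0, 0.0]
ft_force: [0.9, -0.1, -0.7]
gripper_width: 87.1
```

Call:
servo_tool:
  deltas:
    - [[10,-48,0],[0,0,-8],-1]
    - [[5,-48,0],[0,0,0],-1]
    - [[5,-48,0],[0,0,0],-1]
    - [[5,-48,0],[0,0,0],-1]
    - [[0,-48,0],[0,0,0],-1]

```text
time: 1.65
ee_pos: [476.3, -18.2, 294.7]
tool_rot: [0.535, 0.845, 0.0, 0.0]
ft_force: [1.5, -0.1, -0.1]
gripper_width: 87.1
```

Call:
servo_tool:
  deltas:
    - [[0,-48,0],[0,0,0],-1]
    - [[0,-48,0],[0,0,0],-1]
    - [[0,-40,-15],[0,0,0],-1]
    - [[0,-25,-20],[0,0,0],-1]
    - [[0,0,0],[0,0,0],-1]

```text
time: 2.15
ee_pos: [474.7, -179.6, 257.3]
tool_rot: [0.537, 0.844, -0.0, -0.002]
ft_force: [-0.3, 0.9, -0.1]
gripper_width: 87.1
```

```bash
python3 - <<'E'
from h import *
cap('wrist','w1')
cap('top','t1')
o=bot.get_obs(); print(o['ee_pos'],o['tool_rot'],o['qpos'])
E
```

```text
[ 475.52605605 -176.92167645  259.20198979] [ 5.35433719e-01  8.44576350e-01  3.24918890e-04 -1.18957575e-03] [-5.77131135e-01  3.20481374e-01  1.67255103e+00  6.80041490e-04
  1.15094718e+00 -1.01816204e+00]
```

View pics/w1.png

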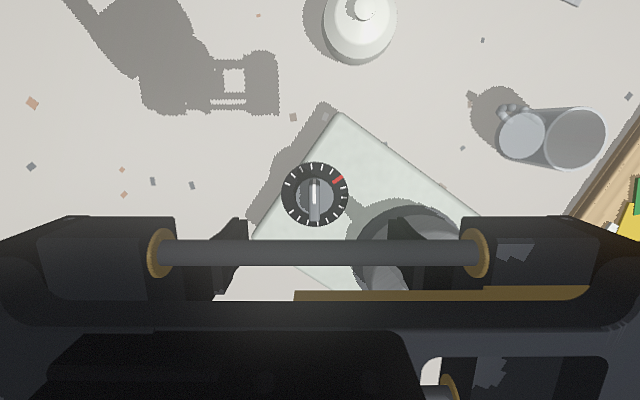

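The wrist view shows the dial at about (315,194). Its bar stands almost vertical in the picture, so it is already square to the jaws. The red mark is at (338,180). I'll measure these more closely.

```bash
python3 - <<'E'
from h import *
p,d,c=load('w1')
x0,y0=270,150
cr=p[y0:y0+90,x0:x0+90]
cv2.imwrite('pics/w1c.png',cv2.resize(cv2.cvtColor(cr,cv2.COLOR_RGB2BGR),None,fx=6,fy=6,interpolation=cv2.INTER_CUBIC))
g=cr.max(2)
hsv=cv2.cvtColor(cr,cv2.COLOR_RGB2HSV)
red=((hsv[...,1]>120)&((hsv[...,0]<10)|(hsv[...,0]>170)))
v,u=np.nonzero(red);R=plane(c,[(u.mean()+x0,v.mean()+y0)],55.5)[0]; print('red',len(u),R.round(1))
dark=(g<75).astype(np.uint8); 
cs,_=cv2.findContours(dark,cv2.RETR_EXTERNAL,cv2.CHAIN_APPROX_NONE)
k=[q for q in cs if cv2.pointPolygonTest(q,(45,44),False)>=0 or cv2.contourArea(q)>300]
for q in k:
    P=plane(c,q[:,0]+[x0,y0],55.5)[:,:2].astype(np.float32); print(cv2.contourArea(q),cv2.fitEllipse(P),cv2.minEnclosingCircle(P))
w=(cr.min(2)>150)[30:60,40:55]; v,u=np.nonzero(w); v+=30;u+=40
P=plane(c,np.c_[u+x0,v+y0],96.5)[:,:2]; print(len(P),P.mean(0)); vx,vy,a,b=cv2.fitLine(P.astype(np.float32),cv2.DIST_L2,0,.01,.01).ravel(); print(vx,vy,np.degrees(np.arctan2(vy,vx)))
T=np.array(c['pose'])
E
```

```text
red 43 [ 501.7 -175.    55.5]
199 [ 482.31695035 -195.31645951]
0.30079484 -0.95368886 -72.494644
```

View pics/w1c.png

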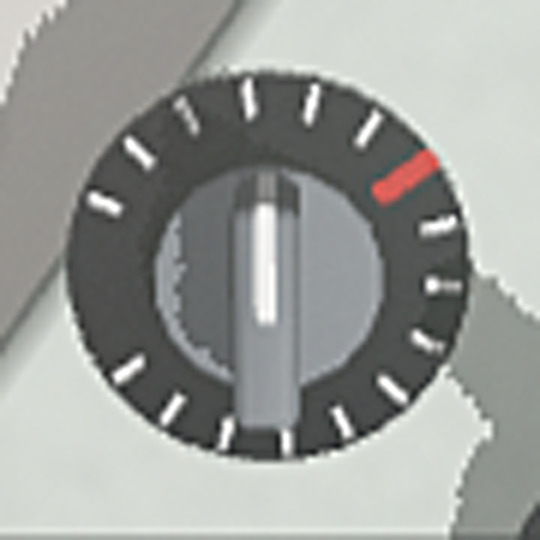

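```bash
python3 - <<'E'
from h import *
p,d,c=load('w1')
s=lambda uv:[((u+.5)/6-.5+270,(v+.5)/6-.5+150) for u,v in uv]
P=plane(c,s([(66,262),(470,268),(270,70),(268,460)]),55.5);print(P.round(1),P[:2].mean(0),P[2:].mean(0))
B=plane(c,s([(232,212),(300,212),(297,427),(237,425)]),96.5);print('bar',B.round(1),B.mean(0).round(1))
for a,b in((0,3),(1,2)):
    v=B[a]-B[b];print(np.degrees(np.arctan2(v[1],v[0])),np.linalg.norm(v))
Q=plane(c,s([(264,205),(267,325)]),96.5);v=Q[0]-Q[1];print('ptr',np.degrees(np.arctan2(v[1],v[0])),Q.round(1))
K=plane(c,s([(267,165),(383,275),(156,275)]),64.5);print('skirt',K.round(1),K[1:].mean(0))
from scipy.spatial.transform import Rotation as R
x=R.from_quat(bot.get_obs()['tool_rot']).as_matrix()[:,0];print('toolx',np.degrees(np.arctan2(x[1],x[0])))
E
```

```text
[[ 440.6 -225.5   55.5]
 [ 524.4 -187.7   55.5]
 [ 464.1 -166.    55.5]
 [ 502.5 -249.4   55.5]] [ 482.53971349 -206.56928344   55.5       ] [ 483.313138   -207.72341994   55.5       ]
bar [[ 467.4 -189.8   96.5]
 [ 479.7 -184.    96.5]
 [ 498.6 -225.6   96.5]
 [ 487.2 -230.5   96.5]] [ 483.2 -207.5   96.5]
115.96943525674648 45.247089230706365
114.45720616236913 45.6809665874893
ptr 116.32953603710925 [[ 472.6 -185.8   96.5]
 [ 483.7 -208.2   96.5]]
skirt [[ 471.9 -184.    64.5]
 [ 505.8 -195.6   64.5]
 [ 460.1 -217.1   64.5]] [ 482.92465403 -206.34058211   64.5       ]
toolx 115.2532358616464
```

Call:
servo_tool:
  deltas:
    - [[7,-30,-20],[0,0,0],-1]
    - [[0,0,-40],[0,0,0],-1]
    - [[0,0,-40],[0,0,0],-1]
    - [[0,0,-20],[0,0,0],-1]
    - [[0,0,0],[0,0,0],-1]

```text
time: 2.75
ee_pos: [481.7, -204.4, 137.9]
tool_rot: [0.534, 0.845, 0.0, -0.003]
ft_force: [-0.9, -0.4, 0.3]
gripper_width: 86.7
```

```bash
python3 - <<'E'
from h import *
cap('side','s2')
o=bot.get_obs(); print(o['ee_pos'],o['tool_rot'],o['ft_force'])
E
```

```text
[ 483.01145466 -205.46710909  139.58265144] [ 5.34028849e-01  8.45465594e-01  1.94254692e-04 -1.03929977e-03] [ 0.45943939 -0.75016862  0.500546  ]
```

View pics/s2.png

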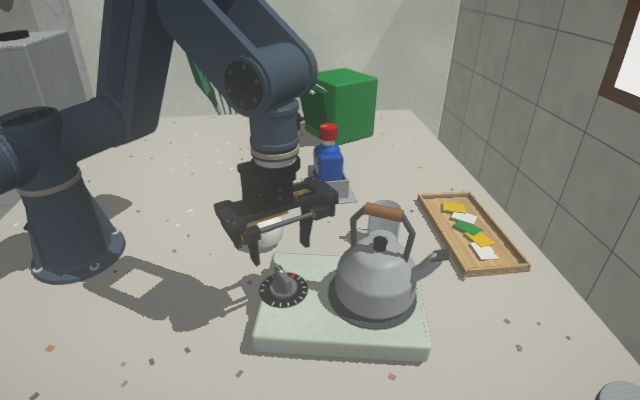

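The open fingers straddle the dial at (283,285), and the gripper body is clear of the kettle handle at (380,215). I'll descend and close.

Call:
servo_tool:
  deltas:
    - [[0,-2,-20],[0,0,0],-1]
    - [[0,0,-20],[0,0,0],-1]
    - [[0,0,-13],[0,0,0],-1]
    - [[0,0,0],[0,0,0],-1]
    - [[0,0,0],[0,0,0],-1]

```text
time: 3.3
ee_pos: [484.4, -209.4, 88.4]
tool_rot: [0.534, 0.845, -0.0, 0.002]
ft_force: [0.3, 0.3, 0.8]
gripper_width: 87.1
```

Call:
servo_tool:
  deltas:
    - [[0,0,0],[0,0,0],1]
    - [[0,0,0],[0,0,0],1]
    - [[0,0,0],[0,0,0],1]
    - [[0,0,0],[0,0,0],1]
    - [[0,0,0],[0,0,0],1]
  force: 15

```text
time: 3.8
ee_pos: [483.1, -209.3, 86.9]
tool_rot: [0.535, 0.845, -0.0, 0.0]
ft_force: [-0.2, 0.2, 0.4]
gripper_width: 54.5
```

Call:
servo_tool:
  deltas:
    - [[0,0,0],[0,0,0],1]
    - [[0,0,0],[0,0,0],1]
    - [[0,0,0],[0,0,0],1]

```text
time: 4.1
ee_pos: [483.1, -209.2, 86.7]
tool_rot: [0.535, 0.845, 0.0, -0.0]
ft_force: [-0.6, -0.4, -0.1]
gripper_width: 31.1
```

Call:
servo_tool:
  deltas:
    - [[0,1.5,0],[0,0,0],1]
    - [[0,0,0],[0,0,0],1]
    - [[0,0,0],[0,0,0],1]
    - [[0,0,0],[0,0,0],1]
    - [[0,0,0],[0,0,0],1]

```text
time: 4.6
ee_pos: [482.5, -207.6, 86.7]
tool_rot: [0.535, 0.845, -0.0, -0.001]
ft_force: [-3.1, -0.6, 1.5]
gripper_width: 13.4
```

Call:
servo_tool:
  deltas:
    - [[0,0,0],[0,0,-3],1]
    - [[0,0,0],[0,0,-5],1]
    - [[0,0,0],[0,0,-5],1]
    - [[0,0,0],[0,0,-5],1]
    - [[0,0,0],[0,0,-2],1]

```text
time: 5.1
ee_pos: [482.7, -207.6, 86.7]
tool_rot: [0.674, 0.739, -0.0, -0.0]
ft_force: [-2.5, -1.2, 1.6]
gripper_width: 13.6
```

Call:
servo_tool:
  deltas:
    - [[0,0,0],[0,0,-5],1]
    - [[0,0,0],[0,0,-6],1]
    - [[0,0,0],[0,0,-6],1]
    - [[0,0,0],[0,0,-6],1]
    - [[0,0,0],[0,0,-6],1]

```text
time: 5.6
ee_pos: [482.9, -207.7, 86.7]
tool_rot: [0.838, 0.545, -0.0, -0.0]
ft_force: [-2.1, -1.0, 0.9]
gripper_width: 13.9
```

Call:
servo_tool:
  deltas:
    - [[0,0,0],[0,0,-4],1]
    - [[0,0,0],[0,0,-2],1]
    - [[0,0,0],[0,0,0],1]
    - [[0,0,0],[0,0,0],1]

```text
time: 6.0
ee_pos: [483.0, -207.7, 86.7]
tool_rot: [0.864, 0.503, -0.0, -0.0]
ft_force: [-2.8, -1.8, 1.4]
gripper_width: 13.9
```

```bash
python3 - <<'E'
from h import *
cap('wrist','w3')
o=bot.get_obs(); print(o['ee_pos'],o['tool_rot'],o['ft_force'],o['torque'],np.degrees(2*np.arctan2(o['tool_rot'][1],o['tool_rot'][0])))
cap('side','s3')
p=load('s3')[0][240:310,240:330]; cv2.imwrite('pics/s3c.png',cv2.resize(cv2.cvtColor(p,cv2.COLOR_RGB2BGR),None,fx=8,fy=8,interpolation=cv2.INTER_CUBIC))
E
```

```text
[ 482.99546283 -207.69225712   86.71289667] [ 8.64398213e-01  5.02807835e-01 -7.78223949e-05 -5.96689757e-05] [-0.98766004 -0.41250364  0.12713609] [-0.34307478  0.40942397 -0.00586019] 60.37187913175552
```

View pics/w3.png

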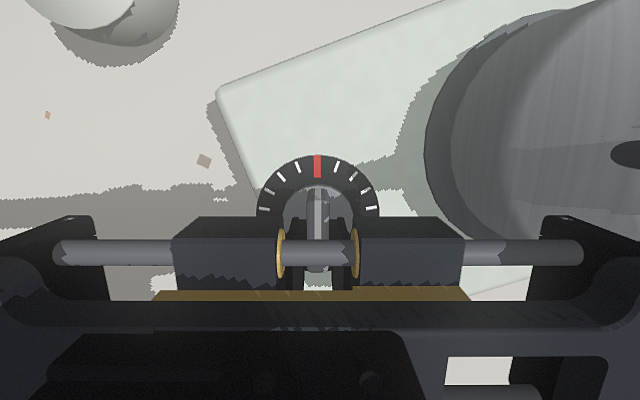

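View pics/s3c.png

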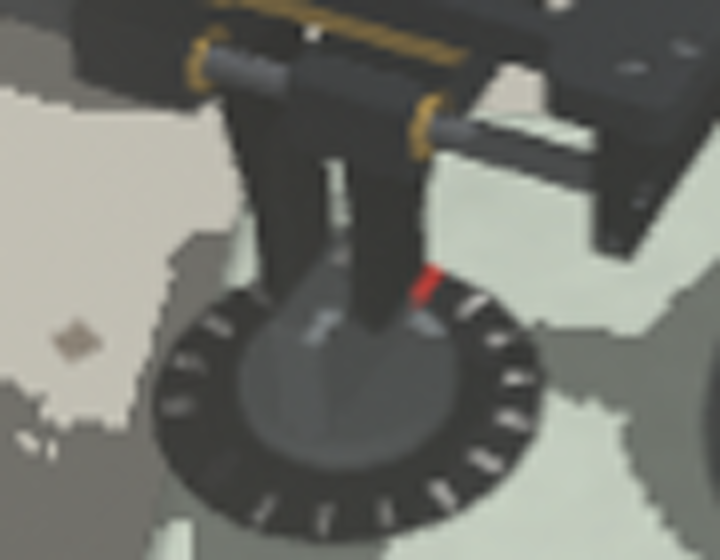

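The pointer at (318,205) lines up with the red mark at (318,165). I'll release it, rise and check.

Call:
servo_tool:
  deltas:
    - [[0,0,0],[0,0,0],-1]
    - [[0,0,0],[0,0,0],-1]
    - [[0,0,0],[0,0,0],-1]
    - [[0,0,0],[0,0,0],-1]
    - [[0,0,0],[0,0,0],-1]

```text
time: 6.6
ee_pos: [483.3, -207.6, 86.8]
tool_rot: [0.865, 0.503, 0.0, 0.0]
ft_force: [0.3, 0.4, -1.1]
gripper_width: 45.8
```

Call:
servo_tool:
  deltas:
    - [[0,0,15],[0,0,0],-1]
    - [[0,0,40],[0,0,0],-1]
    - [[0,0,45],[0,0,0],-1]
    - [[0,0,45],[0,0,0],-1]
    - [[0,0,40],[0,0,0],-1]

```text
time: 7.1
ee_pos: [483.2, -207.6, 274.0]
tool_rot: [0.865, 0.503, 0.0, 0.001]
ft_force: [0.5, -0.8, 0.1]
gripper_width: 83.4
```

Call:
servo_tool:
  deltas:
    - [[-10,25,0],[0,0,0],-1]
    - [[0,0,0],[0,0,0],-1]
    - [[0,0,0],[0,0,0],-1]

```text
time: 7.4
ee_pos: [472.8, -182.4, 271.6]
tool_rot: [0.864, 0.503, -0.0, -0.0]
ft_force: [0.0, -1.0, 0.6]
gripper_width: 86.6
```

```bash
python3 - <<'E'
from h import *
cap('wrist','w4')
o=bot.get_obs(); print(o['ee_pos'],o['tool_rot'])
p=load('w4')[0]; cv2.imwrite('pics/w4c.png',cv2.resize(cv2.cvtColor(p[120:240,250:390],cv2.COLOR_RGB2BGR),None,fx=5,fy=5,interpolation=cv2.INTER_CUBIC))
E
```

```text
[ 472.95174538 -182.81004822  271.16498206] [ 8.64470157e-01  5.02684003e-01 -2.98442056e-04 -2.24695908e-04]
```

View pics/w4c.png

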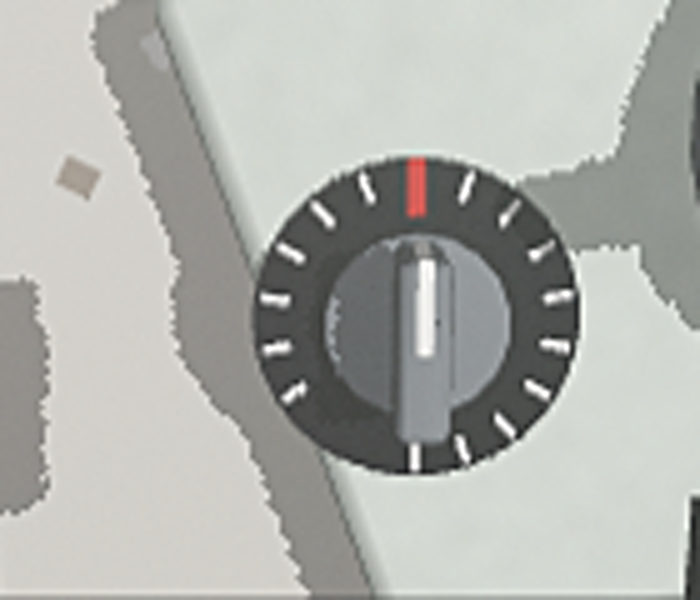

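The pointer, at about (426,308) in the crop, stands in line with the red mark at (416,188); the small offset should be parallax. I'll check the numbers.

```bash
python3 - <<'E'
from h import *
p,d,c=load('w4')
s=lambda uv:[((u+.5)/5-.5+250,(v+.5)/5-.5+120) for u,v in uv]
A=lambda v:np.degrees(np.arctan2(v[1],v[0]))
P=plane(c,s([(253,313),(580,313),(417,156),(415,474)]),55.5);print(P[:2].mean(0),P[2:].mean(0))
Q=plane(c,s([(428,260),(424,355)]),96.5);print('ptr',A(Q[0]-Q[1]),Q.round(1))
B=plane(c,s([(400,265),(452,265),(449,438),(400,438)]),96.5);print('bar',A(B[0]-B[3]),A(B[1]-B[2]),B.mean(0))
R=plane(c,s([(416,158),(416,216)]),55.5);print('red',A(R[0]-R[1]),A(R.mean(0)-np.array([482.9,-207.3,55.5])),R.round(1))
W=plane(c,s([(415,458)]),55.5); print('red-opposite white', A(R.mean(0)-W[0]))
E
```

```text
[ 484.45532925 -206.1256558    55.5       ] [ 483.39961515 -207.72550061   55.5       ]
ptr 58.97405917461698 [[ 495.8 -186.8   96.5]
 [ 483.3 -207.6   96.5]]
bar 61.068062010914026 60.62497475091258 [ 483.82021355 -207.27051656   96.5       ]
red 61.22634926801992 60.227691655979655 [[ 505.2 -168.1   55.5]
 [ 497.5 -182.1   55.5]]
red-opposite white 61.02044753976892
```

Call:
servo_tool:
  deltas:
    - [[12,43,15],[0,0,0],-1]
    - [[15,43,15],[0,0,0],-1]
    - [[15,43,0],[0,0,0],-1]
    - [[15,43,0],[0,0,0],-1]
    - [[15,43,0],[0,0,0],-1]

```text
time: 7.95
ee_pos: [545.9, 33.3, 300.6]
tool_rot: [0.865, 0.502, -0.001, -0.0]
ft_force: [1.4, -0.5, 0.2]
gripper_width: 87.1
```

Call:
servo_tool:
  deltas:
    - [[15,43,0],[0,0,0],-1]
    - [[15,43,0],[0,0,0],-1]
    - [[15,43,0],[0,0,0],-1]
    - [[15,43,0],[0,0,0],-1]
    - [[15,34,0],[0,0,0],-1]

```text
time: 8.45
ee_pos: [620.8, 240.4, 299.8]
tool_rot: [0.864, 0.503, -0.001, -0.0]
ft_force: [0.6, -1.0, 0.3]
gripper_width: 86.9
```

Call:
servo_tool:
  deltas:
    - [[0,0,0],[0,0,0],-1]
    - [[0,0,0],[0,0,0],-1]

```text
time: 8.65
ee_pos: [620.2, 238.4, 299.6]
tool_rot: [0.864, 0.503, -0.002, -0.0]
ft_force: [-0.4, -0.8, -0.5]
gripper_width: 87.5
```

```bash
python3 - <<'E'
from h import *
p,d,c=cap('wrist','w5')
o=bot.get_obs(); print(o['ee_pos'],o['tool_rot'],o['qpos'])
hsv=cv2.cvtColor(p,cv2.COLOR_RGB2HSV)
red=((hsv[...,1]>120)&((hsv[...,0]<8)|(hsv[...,0]>172))&(hsv[...,2]>60)).astype(np.uint8)
n,l,s,ce=cv2.connectedComponentsWithStats(red); 
i=1+s[1:,4].argmax(); print(s[i],ce[i])
v,u=np.nonzero(l==i); X=depth(c,np.c_[u,v],d); m=abs(X[:,2]-202)<4; q=X[m]; print(m.sum(),np.median(X[:,2]),q.mean(0),cv2.minEnclosingCircle(q[:,:2].astype(np.float32)))
D=np.array([620,239.])
for tag in('top0','side0'):
    p,d,c=load(tag); H,W=d.shape; uu,vv=np.meshgrid(np.arange(W),np.arange(H)); X=depth(c,np.c_[uu.ravel(),vv.ravel()],d); r=np.hypot(*(X[:,:2]-D).T)
    m=(d.ravel()>0)&(X[:,2]>140)&(r>70)&(r<400); i=np.where(m,r,9e9).argsort()[3]; print(tag,r[i],X[i])
E
```

```text
[619.96350467 237.50379822 300.06523411] [ 8.64577604e-01  5.02497036e-01 -1.51256043e-03 -8.82195829e-05] [ 1.98245137e-01  5.12696487e-01  1.22632315e+00 -8.19380193e-04
  1.40549356e+00  7.16207114e-01]
[ 294  164   49   51 1795] [318.83064067 189.25961003]
1743 202.40043658938362 [622.79641055 240.54567656 202.35183571] ((621.63818359375, 239.72657775878906), 24.166831970214844)
top0 302.36495775381513 [639.98204177 540.70397028 211.93765429]
side0 302.27450392681675 [639.24700982 540.66111506 169.3753276 ]
```

View pics/w5.png

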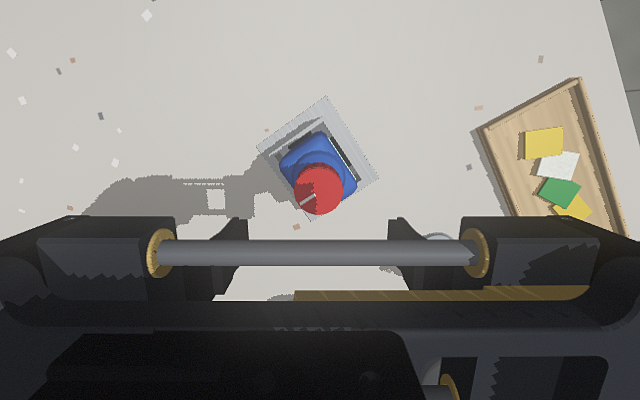

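The cap's top is at about (319,189), with its centre at (621.7,239.6). It measures 202 high with a radius of 24 mm, which matches the given size. I'll descend to grip it.

Call:
servo_tool:
  deltas:
    - [[2,2,-30],[0,0,0],-1]
    - [[0,0,-40],[0,0,0],-1]
    - [[0,0,-24],[0,0,0],-1]
    - [[0,0,-14],[0,0,0],-1]
    - [[0,0,-6],[0,0,0],-1]

```text
time: 9.2
ee_pos: [621.5, 238.7, 186.2]
tool_rot: [0.865, 0.502, -0.001, -0.0]
ft_force: [-0.0, 0.9, -0.4]
gripper_width: 86.9
```

Call:
servo_tool:
  deltas:
    - [[0,0,0],[0,0,0],-1]
    - [[0,0,0],[0,0,0],-1]
    - [[0,0,0],[0,0,0],-1]

```text
time: 9.5
ee_pos: [623.2, 240.4, 189.5]
tool_rot: [0.865, 0.502, 0.002, 0.001]
ft_force: [0.4, 0.3, -0.0]
gripper_width: 87.2
```

```bash
python3 - <<'E'
from h import *
cap('side','s6')
o=bot.get_obs(); print(o['ee_pos'],o['tool_rot'],o['ft_force'])
p=load('s6')[0][70:220,250:410]; cv2.imwrite('pics/s6c.png',cv2.resize(cv2.cvtColor(p,cv2.COLOR_RGB2BGR),None,fx=4,fy=4,interpolation=cv2.INTER_CUBIC))
E
```

```text
[623.00009928 240.53240485 189.34630582] [8.64531015e-01 5.02577255e-01 1.41902895e-03 4.61701697e-04] [-0.79320774  0.02541919  0.34441108]
```

View pics/s6c.png

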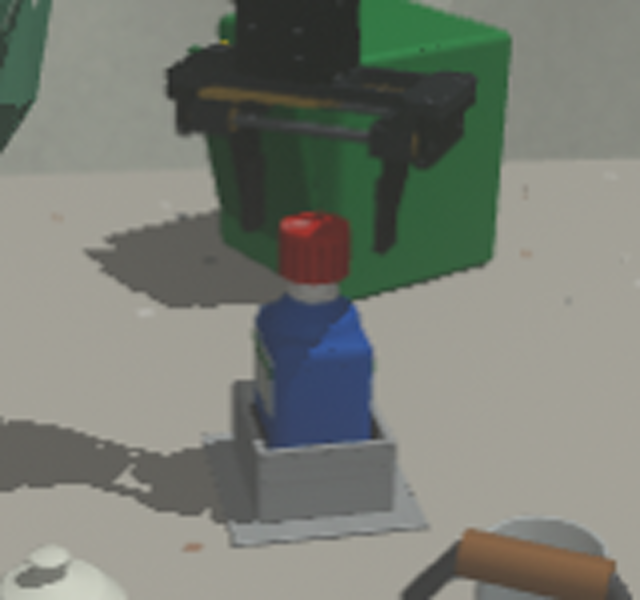

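```bash
python3 - <<'E'
from h import *
from scipy.spatial.transform import Rotation as R
p,d,c=load('s6'); o=bot.get_obs()
f=200/np.tan(np.radians(c['fov_y'])/2)
K=np.array([[f,0,c['cx']],[0,f,c['cy']],[0,0,1.]])
T=np.linalg.inv(c['pose'])
def pr(P): return cv2.projectPoints(np.array(P,float),cv2.Rodrigues(T[:3,:3])[0],T[:3,3],K,np.array([c['k1'],0,0,0.]))[0][:,0]
Rm=R.from_quat(o['tool_rot']).as_matrix(); t=o['ee_pos']
tips=[t+Rm@np.array([0,s*50,17]) for s in(-1,1)]
print('crop px tips',(pr(tips)-[250,70])*4, np.array(tips).round())
print('cap top/bot',(pr([[621.7,239.6,202],[621.7,239.6,168]])-[250,70])*4)
print('body bottom',(pr([t+Rm@np.array([0,s*95,-53]) for s in(-1,1)])-[250,70])*4)
E
```

```text
crop px tips [[250.88116512 251.40455784]
 [385.66206767 274.39286376]] [[580. 265. 172.]
 [666. 216. 172.]]
cap top/bot [[316.18746947 222.23869089]
 [315.26611633 269.17362126]]
body bottom [[190.49836677 145.51403456]
 [455.81527765 184.26151046]]
```

```bash
python3 - <<'E'
from h import *
p,d,c=load('s6')
for u0,(a,b) in (('L',(225,275)),('R',(365,415))):
    us=np.arange(250+a//4,250+b//4); vs=np.arange(70+35,70+72)
    uu,vv=np.meshgrid(us,vs); uv=np.c_[uu.ravel(),vv.ravel()]; X=depth(c,uv,d); dark=(p[vv.ravel(),uu.ravel()].max(1)<70)&(abs(X[:,1]-240)<90)
    q=X[dark]; w=uv[dark]; i=np.argsort(q[:,2])[:6]; print(u0,np.c_[w[i],q[i]].round(0).tolist())
    i=np.argsort(-w[:,1])[:5]; print(np.c_[w[i],q[i]].round(0).tolist())
E
python3 -c "
import cv2;p=cv2.imread('pics/s6.png')[95:150,285:375];cv2.imwrite('pics/s6d.png',cv2.resize(p,None,fx=8,fy=8,interpolation=cv2.INTER_NEAREST))"
```

```text
L [[313.0, 127.0, 580.0, 256.0, 193.0], [312.0, 127.0, 577.0, 256.0, 193.0], [311.0, 127.0, 574.0, 255.0, 194.0], [315.0, 125.0, 586.0, 269.0, 194.0], [314.0, 126.0, 583.0, 259.0, 195.0], [311.0, 126.0, 574.0, 259.0, 195.0]]
[[313.0, 127.0, 580.0, 256.0, 193.0], [311.0, 127.0, 574.0, 255.0, 194.0], [312.0, 127.0, 577.0, 256.0, 193.0], [311.0, 126.0, 574.0, 259.0, 195.0], [313.0, 126.0, 579.0, 253.0, 197.0]]
R [[343.0, 132.0, 656.0, 210.0, 194.0], [345.0, 132.0, 660.0, 207.0, 195.0], [344.0, 132.0, 658.0, 207.0, 195.0], [347.0, 130.0, 668.0, 219.0, 196.0], [346.0, 131.0, 663.0, 210.0, 197.0], [348.0, 129.0, 671.0, 223.0, 197.0]]
[[343.0, 132.0, 656.0, 210.0, 194.0], [344.0, 132.0, 658.0, 207.0, 195.0], [345.0, 132.0, 660.0, 207.0, 195.0], [343.0, 131.0, 655.0, 209.0, 198.0], [345.0, 131.0, 660.0, 203.0, 199.0]]
```

View pics/s6d.png

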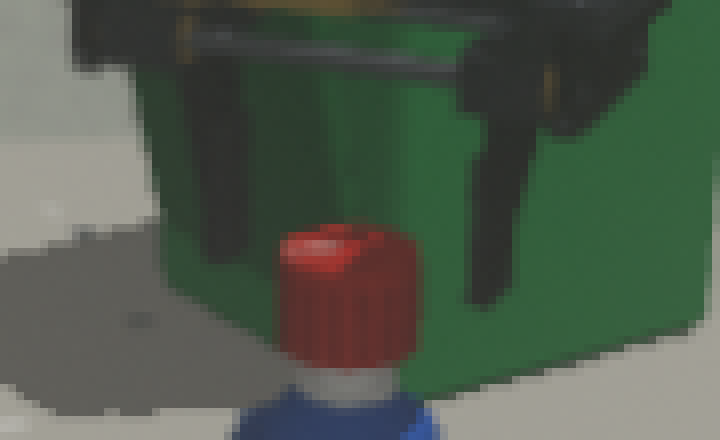

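```bash
python3 - <<'E'
from h import *
from scipy.spatial.transform import Rotation as R
for t in('w1','w3','w4','w5'): print(t,load(t)[2]['pose'][:3,3].round(1))
print(viewer.calibration('wrist')['pose'][:3,3], bot.get_obs()['ee_pos'], bot.get_obs()['qpos'])
for tag in('s2','s3'):
    p,d,c=load(tag); vs,us=np.mgrid[200:300,230:345]; uv=np.c_[us.ravel(),vs.ravel()]; X=depth(c,uv,d)
    m=(p[vs.ravel(),us.ravel()].max(1)<70)&(X[:,2]>66)&(np.hypot(X[:,0]-483,X[:,1]+207)<75)&(np.hypot(X[:,0]-483,X[:,1]+207)>(28 if tag=='s2' else 0)); q=X[m]; w=uv[m]
    i=np.argsort(q[:,2])[:14]; print(tag,np.c_[w[i],q[i]].round(0).tolist())
E
python3 -c "
import cv2;p=cv2.imread('pics/s2.png')[200:310,230:345];cv2.imwrite('pics/s2d.png',cv2.resize(p,None,fx=5,fy=5,interpolation=cv2.INTER_NEAREST))"
```

```text
w1 [ 446.7 -117.8  423.2]
w3 [ 517.1 -148.   252.4]
w4 [ 506.9 -122.6  437.2]
w5 [654.7 298.3 465.1]
[656.64210341 300.08393916 355.20045716] [623.00009928 240.53240485 189.34630582] [2.01453467e-01 6.16619241e-01 1.34937425e+00 3.41999137e-05
 1.17261483e+00 7.19080689e-01]
s2 [[308.0, 246.0, 531.0, -191.0, 141.0], [301.0, 242.0, 519.0, -180.0, 142.0], [304.0, 245.0, 524.0, -189.0, 142.0], [305.0, 246.0, 525.0, -192.0, 142.0], [302.0, 243.0, 520.0, -184.0, 143.0], [308.0, 245.0, 531.0, -191.0, 143.0], [303.0, 244.0, 522.0, -188.0, 143.0], [307.0, 245.0, 529.0, -192.0, 144.0], [257.0, 264.0, 442.0, -235.0, 144.0], [301.0, 241.0, 519.0, -180.0, 144.0], [302.0, 242.0, 521.0, -183.0, 144.0], [306.0, 245.0, 527.0, -192.0, 144.0], [258.0, 263.0, 443.0, -233.0, 145.0], [304.0, 244.0, 524.0, -190.0, 145.0]]
s3 [[275.0, 277.0, 468.0, -208.0, 87.0], [286.0, 281.0, 488.0, -222.0, 88.0], [274.0, 277.0, 467.0, -210.0, 89.0], [287.0, 281.0, 490.0, -224.0, 90.0], [285.0, 280.0, 486.0, -221.0, 90.0], [273.0, 276.0, 465.0, -210.0, 91.0], [286.0, 280.0, 488.0, -222.0, 91.0], [275.0, 276.0, 469.0, -210.0, 91.0], [274.0, 276.0, 467.0, -210.0, 91.0], [289.0, 279.0, 494.0, -221.0, 92.0], [290.0, 277.0, 496.0, -216.0, 92.0], [284.0, 279.0, 485.0, -220.0, 92.0], [276.0, 276.0, 470.0, -212.0, 92.0], [285.0, 279.0, 487.0, -221.0, 92.0]]
```

View pics/s2d.png

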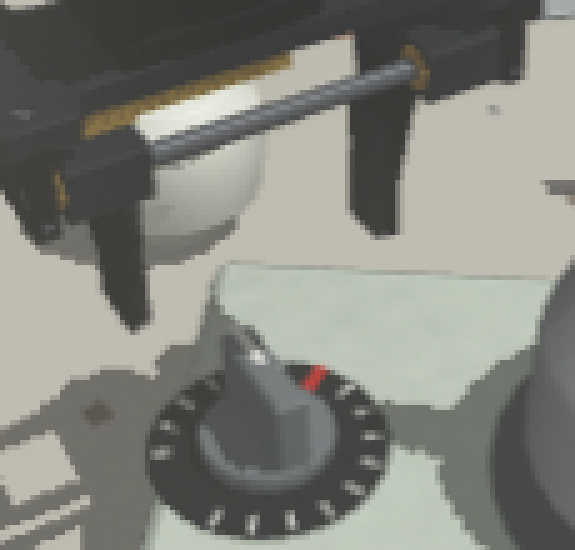

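The side view shows both fingertips, at (313,127) and (345,132), about 20 mm higher than the stated geometry gives. The dial pictures show the same offset. I'll take a grip height that is safe under both readings (TCP about 177) and check it after moving.

Call:
servo_tool:
  deltas:
    - [[-1,-1,-6],[0,0,0],-1]
    - [[0,0,-6],[0,0,0],-1]
    - [[0,0,0],[0,0,0],-1]
    - [[0,0,0],[0,0,0],-1]

```text
time: 9.95
ee_pos: [620.8, 239.3, 175.2]
tool_rot: [0.865, 0.503, -0.0, -0.0]
ft_force: [1.2, -0.4, 0.3]
gripper_width: 86.5
```

```bash
python3 - <<'E'
from h import *
cap('side','s7')
o=bot.get_obs(); print(o['ee_pos'],o['tool_rot'],o['ft_force'],o['qpos'])
p,d,c=load('s7')
cv2.imwrite('pics/s7d.png',cv2.resize(cv2.cvtColor(p[95:150,285:375],cv2.COLOR_RGB2BGR),None,fx=8,fy=8,interpolation=cv2.INTER_NEAREST))
vs,us=np.mgrid[100:150,290:370]; uv=np.c_[us.ravel(),vs.ravel()]; X=depth(c,uv,d)
m=(p[vs.ravel(),us.ravel()].max(1)<75)&(np.hypot(X[:,0]-622,X[:,1]-240)<75)&(np.hypot(X[:,0]-622,X[:,1]-240)>28)&(X[:,2]>155);q=X[m]
i=np.argsort(q[:,2])[:12]; print(np.c_[uv[m][i],q[i]].round(0).tolist())
E
```

```text
[621.07651392 239.3665213  175.53658802] [ 8.64523516e-01  5.02592351e-01 -1.33861135e-04 -4.17398172e-05] [-0.20132739 -0.65448009  0.33661998] [ 2.00317476e-01  6.30042689e-01  1.36527357e+00 -7.38972005e-06
  1.14655675e+00  7.17927314e-01]
[[347.0, 135.0, 670.0, 227.0, 178.0], [344.0, 138.0, 658.0, 205.0, 179.0], [314.0, 130.0, 584.0, 269.0, 179.0], [346.0, 136.0, 665.0, 217.0, 179.0], [313.0, 132.0, 579.0, 254.0, 179.0], [345.0, 137.0, 661.0, 210.0, 179.0], [310.0, 132.0, 571.0, 253.0, 180.0], [312.0, 132.0, 577.0, 252.0, 180.0], [319.0, 134.0, 594.0, 236.0, 180.0], [342.0, 137.0, 653.0, 209.0, 180.0], [313.0, 131.0, 580.0, 258.0, 180.0], [344.0, 137.0, 658.0, 206.0, 181.0]]
```

View pics/s7d.png

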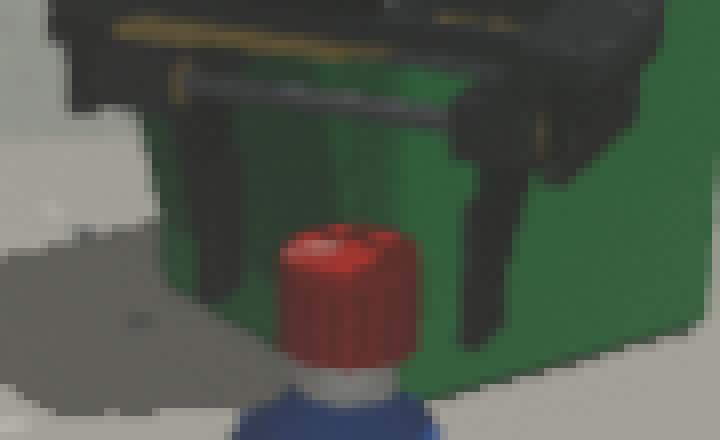

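The fingertips are at (313,132) and (344,138), either side of the cap's lower half. I'll grip here.

Call:
servo_tool:
  deltas:
    - [[0,0,0],[0,0,0],1]
    - [[0,0,0],[0,0,0],1]
    - [[0,0,0],[0,0,0],1]
    - [[0,0,0],[0,0,0],1]
    - [[0,0,0],[0,0,0],1]
  force: 40

```text
time: 10.5
ee_pos: [621.1, 239.3, 175.8]
tool_rot: [0.865, 0.503, 0.0, 0.0]
ft_force: [-0.1, -0.6, 0.2]
gripper_width: 55.0
```

Call:
servo_tool:
  deltas:
    - [[0,0,0],[0,0,0],1]
    - [[0,0,0],[0,0,0],1]
    - [[0,0,0],[0,0,0],1]
    - [[0,0,0],[0,0,0],1]
    - [[0,0,0],[0,0,0],1]

```text
time: 11.0
ee_pos: [621.1, 239.4, 175.8]
tool_rot: [0.865, 0.503, 0.0, -0.0]
ft_force: [-0.3, 0.1, -0.1]
gripper_width: 47.3
```

```bash
python3 - <<'E'
from h import *
o=bot.get_obs(); print({k:np.round(v,3) for k,v in o.items()})
E
```

```text
{'time': np.float64(11.0), 'qpos': array([0.2  , 0.63 , 1.365, 0.   , 1.147, 0.718]), 'joint_velocities': array([ 0.001,  0.002, -0.   ,  0.002, -0.   , -0.002]), 'joint_torque': array([-9.0000e-03, -4.7863e+01, -1.7199e+01,  7.1000e-02, -3.1000e-02,
        0.0000e+00]), 'ee_pos': array([621.137, 239.355, 175.777]), 'tool_rot': array([ 0.865,  0.503,  0.   , -0.   ]), 'ft_force': array([-0.258,  0.142, -0.059]), 'torque': array([-0.089,  0.09 , -0.035]), 'gripper_width': np.float64(47.3)}
```

Gripped at 47 mm. Now I'll press down in small steps.

Call:
servo_tool:
  deltas:
    - [[0,0,-2],[0,0,0],1]
    - [[0,0,-1],[0,0,0],1]
    - [[0,0,0],[0,0,0],1]

```text
time: 11.3
ee_pos: [622.2, 239.6, 174.4]
tool_rot: [0.865, 0.503, 0.001, 0.0]
ft_force: [-0.7, -0.0, 6.4]
gripper_width: 47.9
```

Call:
servo_tool:
  deltas:
    - [[0,0,-1],[0,0,0],1]
    - [[0,0,-1],[0,0,0],1]
    - [[0,0,0],[0,0,0],1]

```text
time: 11.6
ee_pos: [622.4, 239.6, 172.9]
tool_rot: [0.865, 0.503, 0.002, 0.001]
ft_force: [-0.8, -0.2, 7.6]
gripper_width: 47.7
```

Call:
servo_tool:
  deltas:
    - [[0,0,-1],[0,0,0],1]
    - [[0,0,0],[0,0,0],1]

```text
time: 11.8
ee_pos: [622.6, 239.6, 172.1]
tool_rot: [0.865, 0.503, 0.002, 0.001]
ft_force: [0.0, 0.2, 8.0]
gripper_width: 47.7
```

Call:
servo_tool:
  deltas:
    - [[0,0,-1],[0,0,0],1]
    - [[0,0,-1],[0,0,0],1]
    - [[0,0,0],[0,0,0],1]

```text
time: 12.1
ee_pos: [622.8, 239.6, 170.5]
tool_rot: [0.865, 0.503, 0.002, 0.001]
ft_force: [-0.7, 0.1, 9.7]
gripper_width: 47.4
```

Call:
servo_tool:
  deltas:
    - [[0,0,-1],[0,0,0],1]
    - [[0,0,0],[0,0,0],1]
    - [[0,0,0],[0,0,0],1]

```text
time: 12.4
ee_pos: [623.0, 239.7, 169.9]
tool_rot: [0.865, 0.503, 0.003, 0.001]
ft_force: [-0.4, -0.4, 10.8]
gripper_width: 47.3
```

Call:
servo_tool:
  deltas:
    - [[0,0,-1],[0,0,0],1]
    - [[0,0,0],[0,0,0],1]
    - [[0,0,0],[0,0,0],1]

```text
time: 12.7
ee_pos: [623.1, 239.7, 169.2]
tool_rot: [0.865, 0.503, 0.003, 0.001]
ft_force: [-0.7, -1.1, 12.1]
gripper_width: 47.6
```

Call:
servo_tool:
  deltas:
    - [[0,0,-1],[0,0,0],1]
    - [[0,0,0],[0,0,0],1]
    - [[0,0,0],[0,0,0],1]

```text
time: 13.0
ee_pos: [623.7, 239.9, 169.1]
tool_rot: [0.865, 0.503, 0.004, 0.001]
ft_force: [-1.7, -0.7, 13.7]
gripper_width: 47.6
```

Call:
servo_tool:
  deltas:
    - [[0,0,-1],[0,0,0],1]
    - [[0,0,0],[0,0,0],1]
    - [[0,0,0],[0,0,0],1]

```text
time: 13.3
ee_pos: [624.2, 240.0, 169.0]
tool_rot: [0.865, 0.503, 0.004, 0.001]
ft_force: [-1.2, -0.5, 17.1]
gripper_width: 47.7
```

The hard stop is reached: 6.7 mm pressed at 17 N. Now I'll twist it anticlockwise.

Call:
servo_tool:
  deltas:
    - [[-1,0,0],[0,0,3],1]
    - [[0,0,0],[0,0,5],1]
    - [[0,0,0],[0,0,5],1]
    - [[0,0,0],[0,0,5],1]
    - [[0,0,0],[0,0,2],1]

```text
time: 13.8
ee_pos: [623.5, 240.3, 169.1]
tool_rot: [0.763, 0.646, 0.005, 0.002]
ft_force: [-1.7, 0.6, 17.0]
gripper_width: 47.4
```

```bash
python3 - <<'E'
from h import *
o=bot.get_obs(); q=o['tool_rot']; print(o['ft_force'],o['torque'],o['ee_pos'],np.degrees(2*np.arctan2(q[1],q[0])))
p,d,c=cap('side','s8'); cv2.imwrite('pics/s8d.png',cv2.resize(cv2.cvtColor(p[95:150,285:375],cv2.COLOR_RGB2BGR),None,fx=8,fy=8,interpolation=cv2.INTER_NEAREST))
E
```

```text
[-1.66907183  0.55936562 17.03110413] [-0.0449503   0.36201395 -0.03949726] [623.51860294 240.29827759 169.05189756] 80.45792622752003
```

View pics/s8d.png

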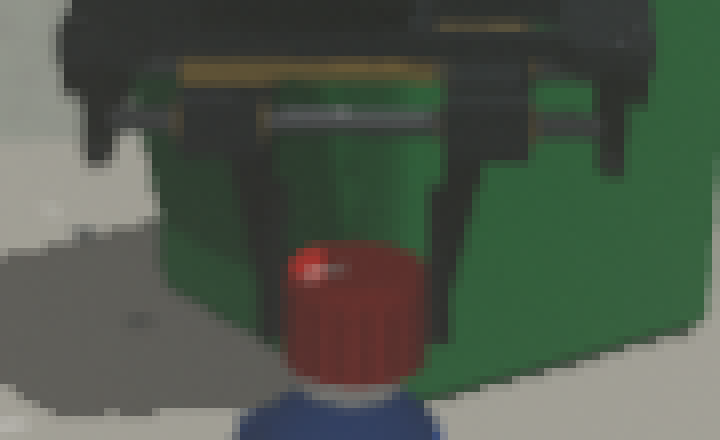

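The cap is pressed down and held between the fingers, with its top at about (328,128), and it has turned 20° at low torque. I'll keep turning.

Call:
servo_tool:
  deltas:
    - [[0,0,0],[0,0,4],1]
    - [[0,0,0],[0,0,5],1]
    - [[0,0,0],[0,0,5],1]
    - [[0,0,0],[0,0,5],1]
    - [[0,0,0],[0,0,5],1]

```text
time: 14.35
ee_pos: [623.2, 240.5, 169.1]
tool_rot: [0.612, 0.791, 0.004, 0.003]
ft_force: [-0.9, 0.3, 17.1]
gripper_width: 47.4
```

Call:
servo_tool:
  deltas:
    - [[0,0,0],[0,0,5],1]
    - [[0,0,0],[0,0,5],1]
    - [[0,0,0],[0,0,5],1]
    - [[0,0,0],[0,0,5],1]
    - [[0,0,0],[0,0,5],1]

```text
time: 14.85
ee_pos: [623.2, 240.3, 169.1]
tool_rot: [0.426, 0.905, 0.003, 0.004]
ft_force: [-1.8, -0.6, 16.6]
gripper_width: 47.6
```

Call:
servo_tool:
  deltas:
    - [[0,0,0],[0,0,5],1]
    - [[0,0,0],[0,0,5],1]
    - [[0,0,0],[0,0,2],1]
    - [[0,0,0],[0,0,0],1]

```text
time: 15.25
ee_pos: [623.3, 240.3, 169.1]
tool_rot: [0.331, 0.944, 0.003, 0.004]
ft_force: [-1.9, 0.1, 17.2]
gripper_width: 47.6
```

```bash
python3 - <<'E'
from h import *
o=bot.get_obs(); q=o['tool_rot']; print(o['ft_force'],o['torque'],o['ee_pos'],np.degrees(2*np.arctan2(q[1],q[0])),o['qpos'])
cap('wrist','w9')
p,d,c=cap('side','s9'); cv2.imwrite('pics/s9d.png',cv2.resize(cv2.cvtColor(p[95:150,285:375],cv2.COLOR_RGB2BGR),None,fx=8,fy=8,interpolation=cv2.INTER_NEAREST))
E
```

```text
[-1.86461992  0.06701271 17.18511457] [-0.08465637  0.35124189 -0.00093711] [623.27248881 240.28205652 169.09656346] 141.3628100586555 [ 2.00798409e-01  6.36420506e-01  1.37264128e+00  5.08657875e-04
  1.12295370e+00 -6.95869804e-01]
```

View pics/s9d.png

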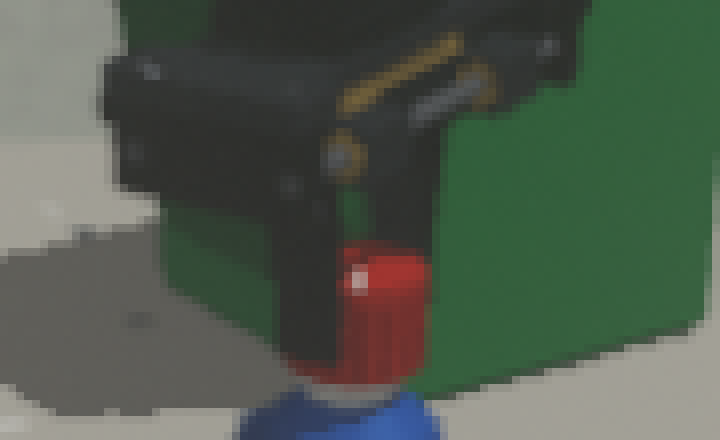

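View pics/w9.png

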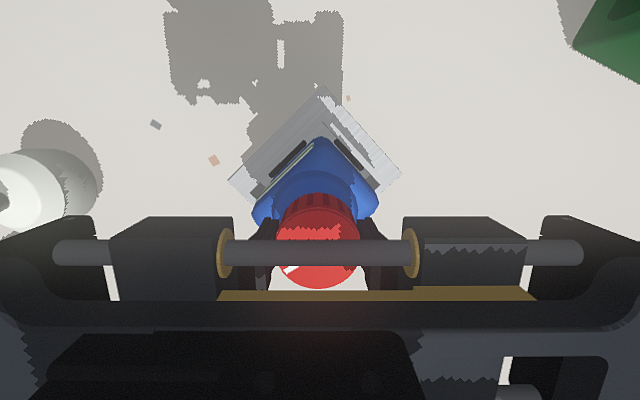

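The white line on the cap at (293,266) still points to the lower left, as it did before gripping, so the cap turned the full 81° with the fingers. Now I'll lift.

Call:
servo_tool:
  deltas:
    - [[0,0,2],[0,0,0],1]
    - [[0,0,3],[0,0,0],1]
    - [[0,0,3],[0,0,0],1]
    - [[0,0,3],[0,0,0],1]
    - [[0,0,3],[0,0,0],1]

```text
time: 15.85
ee_pos: [620.3, 239.4, 178.3]
tool_rot: [0.331, 0.944, 0.0, 0.0]
ft_force: [0.7, -0.5, 0.2]
gripper_width: 47.5
```

Call:
servo_tool:
  deltas:
    - [[0,0,4],[0,0,0],1]
    - [[0,0,5],[0,0,0],1]
    - [[0,0,5],[0,0,0],1]
    - [[0,0,5],[0,0,0],1]
    - [[0,0,0],[0,0,0],1]

```text
time: 16.35
ee_pos: [620.7, 239.4, 197.7]
tool_rot: [0.331, 0.944, 0.0, 0.001]
ft_force: [0.1, 0.7, -0.3]
gripper_width: 47.6
```

```bash
python3 - <<'E'
from h import *
o=bot.get_obs(); print(o['ft_force'],o['torque'],o['ee_pos'],o['tool_rot'])
p,d,c=cap('side','s10'); cv2.imwrite('pics/s10d.png',cv2.resize(cv2.cvtColor(p[80:150,285:375],cv2.COLOR_RGB2BGR),None,fx=8,fy=8,interpolation=cv2.INTER_NEAREST))
E
```

```text
[ 0.08272652  0.73375511 -0.32772687] [-0.04153369 -0.03196012 -0.03025374] [620.70474072 239.43225355 197.71270041] [3.31025035e-01 9.43621546e-01 4.58305989e-04 7.71468785e-04]
```

View pics/s10d.png

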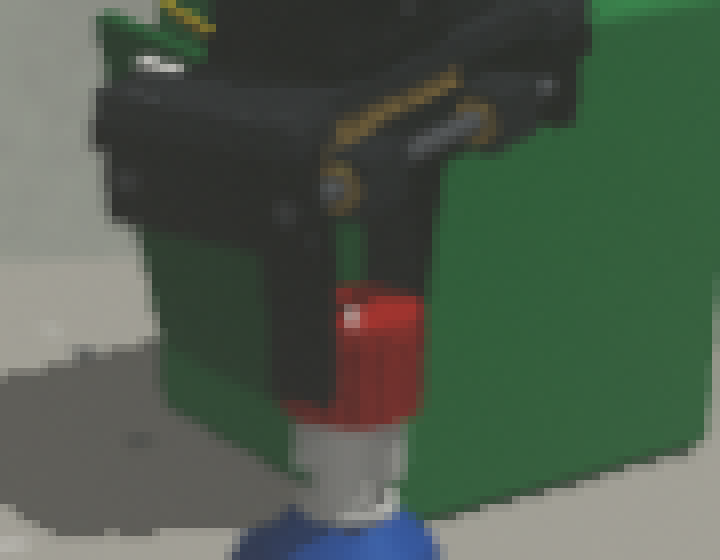

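The cap is coming off: the white neck shows beneath it at about (329,137). I'll raise it about 100 mm clear.

Call:
servo_tool:
  deltas:
    - [[0,0,15],[0,0,0],1]
    - [[0,0,20],[0,0,0],1]
    - [[0,0,22],[0,0,0],1]
    - [[0,0,20],[0,0,0],1]
    - [[0,0,15],[0,0,0],1]

```text
time: 16.9
ee_pos: [620.3, 239.4, 290.0]
tool_rot: [0.331, 0.944, 0.0, 0.0]
ft_force: [0.3, 0.7, -0.5]
gripper_width: 47.6
```

Call:
servo_tool:
  deltas:
    - [[0,0,8],[0,0,0],1]
    - [[0,0,0],[0,0,0],1]
    - [[0,0,0],[0,0,0],1]
    - [[0,0,0],[0,0,0],1]
    - [[0,0,0],[0,0,0],1]

```text
time: 17.4
ee_pos: [619.6, 239.2, 295.5]
tool_rot: [0.331, 0.944, -0.001, -0.001]
ft_force: [-0.1, 0.2, 0.2]
gripper_width: 47.8
```

```bash
python3 - <<'E'
from h import *
o=bot.get_obs(); print(o['ft_force'],o['torque'],o['ee_pos'],o['tool_rot'],o['joint_velocities'].round(4),o['time'],o['gripper_width'])
p,d,c=cap('side','s11'); p2,d2,c2=cap('top','t11')
for nm,(p,d,c) in dict(side=(p,d,c),top=(p2,d2,c2)).items():
    hsv=cv2.cvtColor(p,cv2.COLOR_RGB2HSV); red=((hsv[...,1]>120)&((hsv[...,0]<8)|(hsv[...,0]>172))&(hsv[...,2]>50)).astype(np.uint8)
    n,l,s,ce=cv2.connectedComponentsWithStats(red)
    for i in range(1,n):
        if s[i,4]>8:
            v,u=np.nonzero(l==i); X=depth(c,np.c_[u,v],d); X=X[d[v,u]>0]; print(nm,s[i],X.min(0).round(),X.max(0).round(),np.median(X,0).round(1))
E
```

```text
[-0.11294361  0.16742796  0.18790679] [-0.04958731  0.04015878  0.03968297] [619.60150857 239.22602378 295.52395348] [ 3.31030850e-01  9.43619312e-01 -5.61248272e-04 -9.24633001e-04] [ 0.0003 -0.001  -0.0063 -0.0016  0.0014 -0.001 ] 17.4 47.76845367642163
side [320  80  19  17 199] [595. 212. 289.] [646. 258. 323.] [624.4 218.5 307.5]
side [292 273   3   4   9] [ 500. -178.   54.] [ 504. -167.   58.] [ 501.8 -170.8   56.3]
top [385 238   6   5  17] [ 496. -182.   54.] [ 507. -168.   59.] [ 501.2 -176.3   57. ]
```

View pics/s11.png

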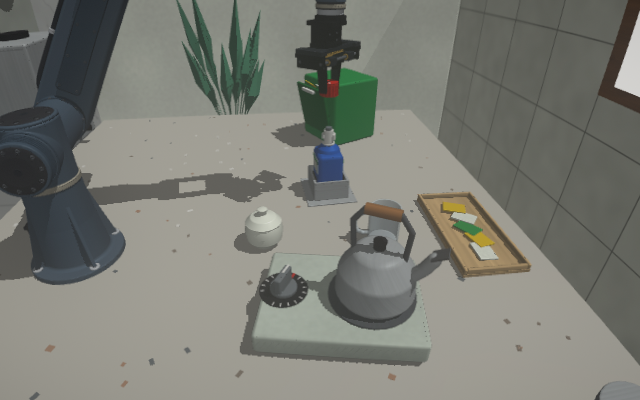

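View pics/t11.png

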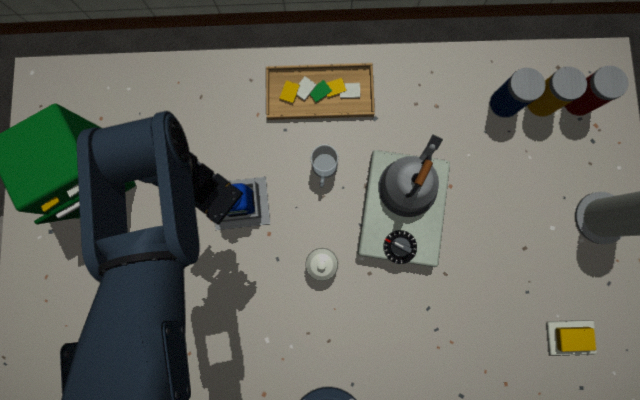

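The side view shows the cap at (331,88), held level above the open neck at (328,137). The kettle, mug, sugar bowl and dial are in the same pixels as before. A small trim, then settle.

Call:
servo_tool:
  deltas:
    - [[1.5,0,3],[0,0,0],1]
    - [[0,0,0],[0,0,0],1]
    - [[0,0,0],[0,0,0],1]
    - [[0,0,0],[0,0,0],1]
    - [[0,0,0],[0,0,0],1]

```text
time: 18.0
ee_pos: [621.5, 239.3, 299.7]
tool_rot: [0.331, 0.944, -0.0, -0.0]
ft_force: [-0.7, -0.3, -0.8]
gripper_width: 47.9
```

Call:
servo_tool:
  deltas:
    - [[0,0,0],[0,0,0],1]
    - [[0,0,0],[0,0,0],1]
    - [[0,0,0],[0,0,0],1]
    - [[0,0,0],[0,0,0],1]
    - [[0,0,0],[0,0,0],1]

```text
time: 18.5
ee_pos: [621.6, 239.3, 299.7]
tool_rot: [0.331, 0.944, -0.0, -0.0]
ft_force: [0.9, 0.2, 0.3]
gripper_width: 47.6
```

```bash
python3 - <<'E'
from h import *
a=load('t11')[0].astype(int); b=load('top0')[0].astype(int)
df=(abs(a-b).max(2)>60)[100:290,290:460]; v,u=np.nonzero(df); print('changed px near kettle/mug/sugar/dial',len(u),(u.min()+290,u.max()+290,v.min()+100,v.max()+100) if len(u) else '')
o=bot.get_obs(); print(o['ft_force'].round(2),o['ee_pos'].round(1),o['tool_rot'].round(4),o['joint_velocities'].round(4),o['time'],o['gripper_width'])
bot.sign_off()
E
```

```text
changed px near kettle/mug/sugar/dial 29 (np.int64(395), np.int64(410), np.int64(242), np.int64(250))
[0.91 0.15 0.25] [621.6 239.3 299.7] [ 0.331   0.9436 -0.     -0.    ] [ 0.0015 -0.0014  0.0016 -0.0004 -0.0003 -0.0011] 18.5 47.589383631127184
the job is handed in; nothing more can be done
```

The job is done and handed in at 18.5 s.

- **Dial:** I turned it clockwise about 55° to the red mark and let go. Afterwards the bar measured 60.6–61.1° and the mark 60.2–61.2°. The shorter white-pointer fit gave 59.0°, so the pointer is about 1–2° from the mark.
- **Cap:** I pressed it 6.7 mm to the hard stop (17 N), turned it 81° anticlockwise while pressed, and lifted it off. The white line on its top showed it turned with the fingers.
- **Final pose:** The cap is held level and still, with the tool within about 0.5 mm of the bottle's axis. Its underside is about 100 mm above the neck. The side camera's last reading, before a final 4 mm rise, put the underside at about 97 mm.
- **Surroundings:** The kettle, mug and sugar bowl did not move. In the top view, the only changed pixels near them are on the dial.

**Disagreement:** in the side pictures the fingertips were about 20 mm higher than the stated tool size gives. I chose a grip height on the cap that was safe under both readings, and the grip held.

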